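# Set up the sowing bench: line up pots, unlock and set the depth lever

## Robot

A 6-joint arm with a two-finger parallel gripper is mounted at the origin on the work surface. World frame = base frame: x ahead of the robot, y to its left, z up, the work surface at z = 0. Lengths are in m, angles in rad, forces in N, time in s.
With the tool pointing down it reaches from about 0.25 to 0.8 m from the base axis. Payload 3.9 kg.
Tool frame: the origin (TCP) lies midway between the tips of the shut fingers; the grasp point (between the pads) lies 19 mm behind it; z points along the fingers, y is the line along which they close (so a half turn about z gives the same grasp; the last joint's range is limited). The gripper opens to 85 mm and grips with 20 to 120 N. Pads are 22 mm wide; open, the fingers measure 114 mm over their backs; the gripper's body (76 mm by 85 mm) begins 54 mm behind the grasp point. The pads swing forward as they close: fully open they stand 13 mm farther back than shut.
Start: joints at [-1.153, 0.26, -0.138, 1.173, 0, 1.571], TCP at [0.213, -0.48, 0.231] pointing down, gripper open.
Joint ranges: [-2.78, 2.78], [-0.83, 1.72], [-1.28, 1.37], [-1.9, 2.12], [-1.57, 1.48], [-3.14, 3.14]. Speed limits (rad/s): [2.57, 2.57, 3.14, 3.14, 3.14, 3.14].

## Interface

Orientations are given as a unit quaternion [x, y, z, w].
In Python, from bench import robot gives the robot as it stands. Calls block until the motion is done:
- robot.move_to(position, orientation): joint-space move of the TCP to a pose.
- robot.movel(position, attitude=None, feed=0.15, max_force=None): straight line of the TCP; attitude=None keeps the orientation; feed is the mean speed in m/s. With max_force (N) it stops when the force on the tool has changed by that much, and returns True; else False.
- robot.goto_joints(angles): joint-space move.
- robot.set_gripper(opening, strength=None): opening from 0.0 (shut) to 1.0 (fully open); strength is the grip in N (None keeps the last); returns when the fingers have stopped.
- robot.dwell(seconds).
- robot.ik(position, orientation): joint angles nearest the present ones, or None.
- robot.observe(): the state.
- robot.get_image(name): name is "scene" or "top" or "wrist"; returns a dict with "image" (400x640x3 uint8, red, green, blue), "fov_y" (degrees; the focal length in pixels is half the picture's height over the tangent of half this angle, whatever the lens; pixels are square), "cx", "cy" (the principal point, pixels), "dist_coeffs" ([k1, k2, p1, p2, k3] as OpenCV has them; the pictures are not rectified), "R" (3x3) and "t" (3): a world point X has camera coordinates R X + t. Camera axes: x right, y down, z forward; pixel columns grow to the right and rows downward; lengths in m; the calibration is good to about 2 mm. A picture is of the moment at which its call begins. There is no depth.
A pose or a line that the arm cannot do raises robot.PlanningError and nothing moves.
- robot.close_job(): hands the job in, once; it reports no verdict.
The state is a dict: "t": time; "joints": joint angles; "qd": joint speeds; "tau": joint torques, N m; "ee_pos": TCP position; "orientation": TCP orientation; "ft_force": force on the tool from outside, world axes, zero at the start; "torque": the same for the moment, N m; "opening": opening from 0.0 (shut) to 1.0 (fully open).
Only numpy, scipy, OpenCV 4.12 (cv2) and the standard library are available. Lean on these libraries where they do the work, as an engineer would, in place of code of your own. Each camera call takes 0.05 s, during which the arm holds its last target. There are 200 camera calls.

## Task

Get the sowing bench ready for deep sowing. First stand all the loose square pots upright in an even row against the wooden fence, flat against it, one centred on each white mark, starting at the mark next to the steel head block and leaving no mark out. Only then draw the locking pin up out of its bore, hang it by its collar in the side notch of the depth block, and work the black-knobbed lever through the zigzag groove all the way home into the last slot; leave the clay pot, sprayer and brush alone.

Things in the scene. Friction and masses are not known exactly. Their poses are not given: they have to be found in the camera images.
- pot1: empty open-topped square nursery pot of slate-grey plastic, 56 x 56 mm, 70 mm tall, walls and floor 4 mm, 0.16 kg; origin at the centre of its underside, z up, x and y square to its sides. Three to five pots are present; an absent pot has no pose
- pot2: empty open-topped square nursery pot of slate-grey plastic, 56 x 56 mm, 70 mm tall, walls and floor 4 mm, 0.16 kg; origin at the centre of its underside, z up, x and y square to its sides. Three to five pots are present; an absent pot has no pose
- pot3: empty open-topped square nursery pot of slate-grey plastic, 56 x 56 mm, 70 mm tall, walls and floor 4 mm, 0.16 kg; origin at the centre of its underside, z up, x and y square to its sides. Three to five pots are present; an absent pot has no pose
- pot4: empty open-topped square nursery pot of slate-grey plastic, 56 x 56 mm, 70 mm tall, walls and floor 4 mm, 0.16 kg; origin at the centre of its underside, z up, x and y square to its sides. Three to five pots are present; an absent pot has no pose
- pot5: empty open-topped square nursery pot of slate-grey plastic, 56 x 56 mm, 70 mm tall, walls and floor 4 mm, 0.16 kg; origin at the centre of its underside, z up, x and y square to its sides. Three to five pots are present; an absent pot has no pose
- fence: fixed wooden strip 450 mm long, 14 thick, 22 high; origin on the bench at the middle of its front face (towards the robot); x points away from the robot, y left along it. Steel head block (50 x 30 x 40 mm high) at its left end, centre at x = 25, y = 232 mm. Behind it, x = 70 to 100 mm, lies a dibber bar with five wooden cones, 67 mm high
- mark1 (a point): bench-level point where the centre of a pot belongs at white mark number 1 counted from the steel head block (28 mm in front of the fence's front face, so that a pot there is flat against it); marks are 85 mm apart; axes as the fence's
- mark2 (a point): bench-level point where the centre of a pot belongs at white mark number 2 counted from the steel head block (28 mm in front of the fence's front face, so that a pot there is flat against it); marks are 85 mm apart; axes as the fence's
- mark3 (a point): bench-level point where the centre of a pot belongs at white mark number 3 counted from the steel head block (28 mm in front of the fence's front face, so that a pot there is flat against it); marks are 85 mm apart; axes as the fence's
- mark4 (a point): bench-level point where the centre of a pot belongs at white mark number 4 counted from the steel head block (28 mm in front of the fence's front face, so that a pot there is flat against it); marks are 85 mm apart; axes as the fence's
- mark5 (a point): bench-level point where the centre of a pot belongs at white mark number 5 counted from the steel head block (28 mm in front of the fence's front face, so that a pot there is flat against it); marks are 85 mm apart; axes as the fence's
- depth_block: fixed dark block with aluminium top 75 mm above the bench; origin on the bench; spans x -90 to 80, y -50 to 50 mm (x away from the robot, y left). Groove in its top, 18 mm wide, 20 deep, runs through (x, y) = (-60, 20), (0, 20), (0, -20), (50, -20), (50, 20) mm, the last slot. A steel fork, 10 mm thick, level with the top, sticks out 45 mm from its right (-y) side
- pin: loose round steel locking pin, upright, 0.12 kg; origin on its axis at the underside of its collar; z up. Shank 12 mm thick reaching 50 mm below the origin, collar 28 mm wide and 6 thick, above it a grip 20 mm in diameter (top 48 mm above the origin). At the start it stands in its bore, the collar on the block's top, and blocks the lever
- bore (a point): mouth of the pin's bore in the plane of the block's top, at the end of the groove's first lane; bore 13.5 mm wide; pulled straight up by 55 mm the pin is clear of the block
- notch (a point): axis of the parked pin in the side notch between the fork's prongs, at the fork's top (75 mm above the bench). Notch 15 mm wide, 37 deep, open to the right (the block's -y): the shank slides in along +y, or from above, until the collar rests on the prongs. The point lies 23 mm inside the open end; axes as the depth block's
- lever_knob (a point): middle of the lever's round black knob (34 mm in diameter, from 23 to 50 mm above the block's top, this point 37 mm above it); the stem below is 12 mm in diameter; the lever always stays upright and slides in the groove
- lever_x (a joint): m, the lever's travel along the depth block's x from the first slot: 0 in the first slot, 0.060 at the crossing, 0.110 at the second crossing and in the last slot; about 1 N of friction, stays where it is left; 3 mm of play in the groove
- lever_y (a joint): m, the lever's travel along the depth block's y from the first lane: 0 in the first lane, -0.040 in the second lane, 0 again in the last slot; about 1 N of friction; 3 mm of play
- clay_pot: bystander: upturned terracotta pot, 100 mm across at the bench, 90 mm tall, origin under its centre
- sprayer: bystander: green bottle, 68 mm in diameter, 160 mm tall, origin under its centre
- brush: bystander: bench brush 200 mm long lying along its own x axis, origin at its middle on the bench
Not all that is in view belongs to the job. What is shaped like the pot3 but pink or red is not meant.

How it is judged:
By the outcome, as a careful person would: the job done as asked, in the order asked, and still so for the second after the job is handed in, with the robot touching nothing.
Of pot1, pot2, pot3, pot4, pot5 only 3 to 5 are there at a start; the rules pass over those that are not, and their reading is None.
At some moment in a run one of pot1, pot2, pot3, pot4, pot5 may be knocked a few centimetres aside while the robot is not near it.
It also fails if it takes over 210 s, if anything falls off the work surface, if the arm or the gripper's body presses on something with over 40 N, if the wrist force passes 120 N, or if a joint passes its speed limit or range.

## Working session

There is one attempt and no reset: what is moved stays moved. The work goes in short steps, each a Python script; the robot and the scene stay as the last script left them, time stands still between calls to the robot, and variables do not carry over. Pictures are saved under pics/ and viewed, on a budget of 14 in all, crops included, one or two more only if the job needs it, and the job is handed in when it is done.

```bash
ls; mkdir -p pics; python3 - <<'E'
from bench import robot
import cv2,json,numpy as np
for n in("top","scene"):
    d=robot.get_image(n);cv2.imwrite(f"pics/{n}0.png",d["image"][:,:,::-1])
    print(n,d["fov_y"],d["cx"],d["cy"],d["dist_coeffs"],np.round(d["R"],4).tolist(),np.round(d["t"],4).tolist())
o=robot.observe();print(o["t"],o["orientation"],o["opening"],o["ft_force"])
E
```

```text
pics
top 43.93830139614647 319.1296546925111 201.29349309006523 [0.03453702 0.         0.         0.         0.        ] [[0.0279, -0.9992, 0.0276], [-0.998, -0.0294, -0.0553], [0.0561, -0.026, -0.9981]] [-0.1066, 0.4876, 1.2959]
scene 55.432859516435876 326.85420578959963 204.71081717031885 [-0.00118764  0.          0.          0.          0.        ] [[0.2646, 0.9641, -0.022], [0.5323, -0.165, -0.8303], [-0.8041, 0.208, -0.5568]] [-0.0518, -0.207, 1.4374]
0.1 [ 9.78260247e-01  2.07379062e-01 -2.06486231e-04 -8.78558082e-04] 1.0010804928838073 [ 0.397016    0.40472127 -0.20576826]
```

View pics/top0.png

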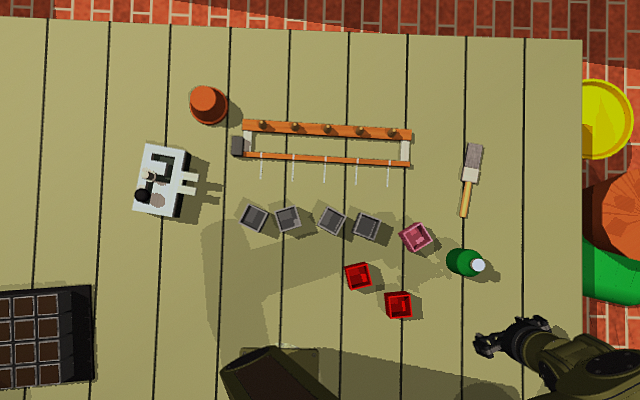

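View pics/scene0.png

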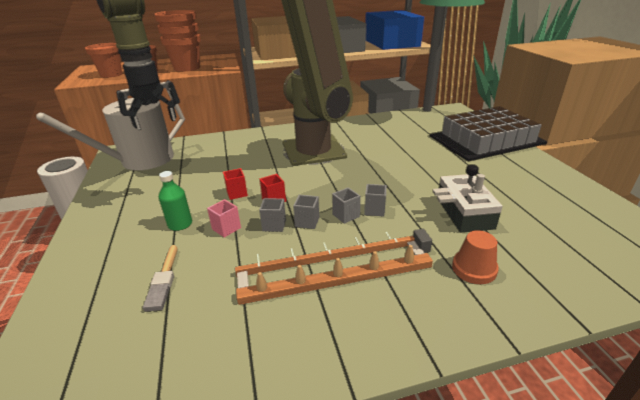

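```bash
cat > h.py <<'E'
from bench import robot
import cv2,numpy as np
from scipy.spatial.transform import Rotation as Rn
def shot(name,save=None):
    d=robot.get_image(name)
    if save: cv2.imwrite(f"pics/{save}.png",d["image"][:,:,::-1]); np.save(f"pics/{save}.npy",d,allow_pickle=True)
    return d
def K(d):
    f=200/np.tan(np.radians(d["fov_y"])/2); return np.array([[f,0,d["cx"]],[0,f,d["cy"]],[0,0,1.]])
def p2w(d,uv,z):
    n=cv2.undistortPoints(np.array(uv,float).reshape(-1,1,2),K(d),np.array(d["dist_coeffs"],float))[:,0]
    R=np.array(d["R"]);t=np.array(d["t"]);c=-R.T@t
    r=np.c_[n,np.ones(len(n))]@R
    return c+r*((np.broadcast_to(z,len(n))-c[2])/r[:,2])[:,None]
def w2p(d,X):
    return cv2.projectPoints(np.array(X,float).reshape(-1,3),cv2.Rodrigues(np.array(d["R"]))[0],np.array(d["t"]),K(d),np.array(d["dist_coeffs"],float))[0][:,0]
def q(a):
    "tool down, closing axis (tool y) at world angle a; a and a+pi are the same grasp"
    y=np.array([np.cos(a),np.sin(a),0]);z=np.array([0,0,-1.]);x=np.cross(y,z)
    return Rn.from_matrix(np.c_[x,y,z]).as_quat()
def load(n): return np.load(f"pics/{n}.npy",allow_pickle=True).item()
E
python3 - <<'E'
from h import *
d=shot("top","top1")
im=d["image"][:,:,::-1]
a=cv2.resize(im[115:260,225:430],None,fx=3.9,fy=3.9,interpolation=cv2.INTER_CUBIC)
cv2.imwrite("pics/cropA.png",a)
b=cv2.resize(im[135:225,125:215],None,fx=6,fy=6,interpolation=cv2.INTER_CUBIC)
cv2.imwrite("pics/cropB.png",b)
print(np.round(p2w(d,[(254,218),(288,219),(331,220),(366,226)],.07),3))
print(np.round(p2w(d,[(240,154),(410,166)],.022),3))
for a in (0,np.pi/2,-np.pi/2,np.pi):print(a,robot.ik([.45,.0,.3],q(a)))
E
```

```text
[[ 0.44   0.072  0.07 ]
 [ 0.44  -0.014  0.07 ]
 [ 0.441 -0.122  0.07 ]
 [ 0.428 -0.211  0.07 ]]
[[ 0.608  0.119  0.022]
 [ 0.591 -0.331  0.022]]
0 [ 0.          0.10869151 -0.15159706  1.31050776  0.          1.57079633]
1.5707963267948966 [ 0.          0.10869151 -0.15159706  1.31050776  0.          0.        ]
-1.5707963267948966 [ 0.          0.10869151 -0.15159706  1.31050776  0.         -3.14159265]
3.141592653589793 [ 0.          0.10869151 -0.15159706  1.31050776  0.         -1.57079633]
```

View pics/cropA.png

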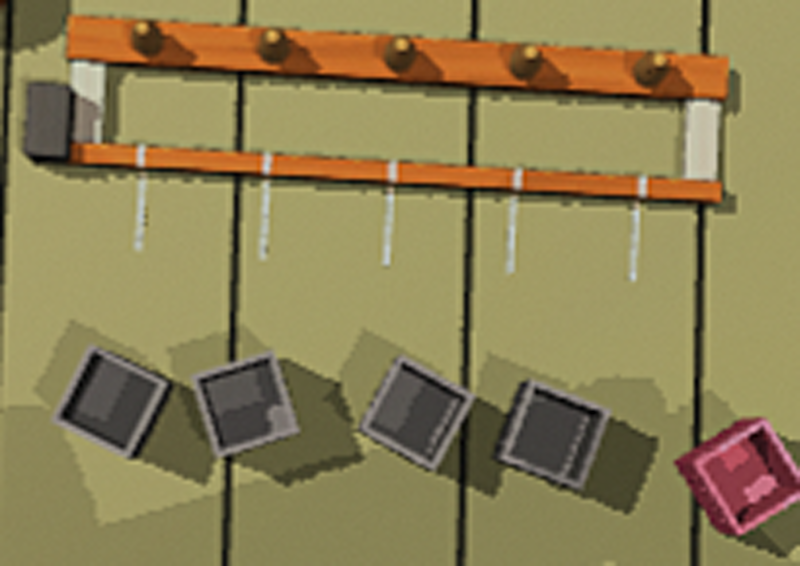

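View pics/cropB.png

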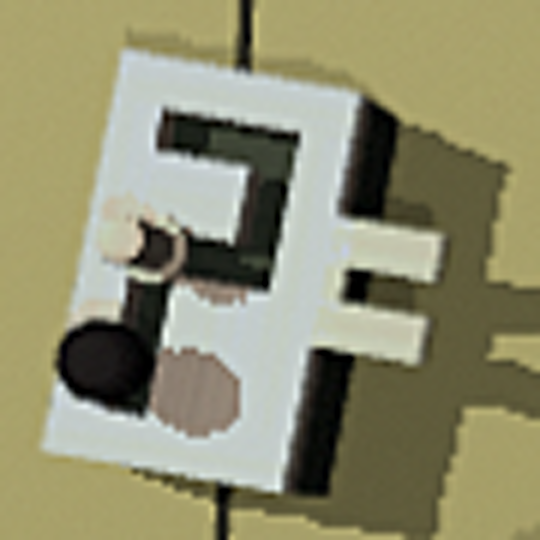

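```bash
python3 - <<'E'
from h import *
d=load("top1")
A=lambda p:np.array(p,float)/3.9+(225-.37,115-.37)
B=lambda p:np.array(p,float)/6+(125-.4,135-.4)
P=[[(95,347),(168,383),(132,458),(56,420)],[(193,376),(270,352),(299,430),(220,456)],[(402,356),(472,398),(435,470),(362,425)],[(528,380),(608,408),(580,488),(500,457)]]
for p in P:
    w=p2w(d,A(p),.07)[:,:2];c=w.mean(0);e=np.roll(w,-1,0)-w
    print("pot",c.round(4),np.linalg.norm(e,axis=1).round(3),np.degrees((np.arctan2(e[:,1],e[:,0]))).round(1)%90)
w=p2w(d,A([(72,163),(720,201)]),0.0)[:,:2];print("fence",w.round(4),np.degrees(np.arctan2(*(w[0]-w[1]))))
print("marks top",p2w(d,A([(141,157),(267,165),(392,173),(517,181),(643,189)]),.022).round(4).tolist())
print("marks end",p2w(d,A([(139,249),(263,259),(387,266),(510,271),(633,281)]),0).round(4).tolist())
w=p2w(d,B([(122,50),(362,95),(285,490),(42,450)]),.075)[:,:2];e=np.roll(w,-1,0)-w
print("block",w.round(4).tolist(),w.mean(0),np.degrees(np.arctan2(e[:,1],e[:,0])),np.linalg.norm(e,axis=1))
robot.move_to([.42,-.05,.42],q(0))
s=shot("wrist","w1");print(s["fov_y"],s["t"],np.round(s["R"],2).tolist())
E
```

```text
pot [0.4412 0.0728] [0.053 0.053 0.055 0.053] [65.4 66.3 65.  64. ]
pot [ 0.4427 -0.0127] [0.052 0.054 0.054 0.055] [19.  22.1 19.8 20.5]
pot [ 0.4402 -0.1244] [0.053 0.053 0.056 0.052] [60.7 64.2 60.  61.5]
pot [ 0.4291 -0.2132] [0.055 0.055 0.056 0.053] [72.4 71.9 70.5 71.3]
fence [[ 0.6054  0.1137]
 [ 0.5933 -0.3331]] 1.5611184774344504
marks top [[0.6079, 0.0647, 0.022], [0.6052, -0.0204, 0.022], [0.6025, -0.1051, 0.022], [0.5997, -0.1901, 0.022], [0.5969, -0.2759, 0.022]]
marks end [[0.5477, 0.066, 0.0], [0.5435, -0.019, 0.0], [0.5412, -0.1042, 0.0], [0.5404, -0.189, 0.0], [0.536, -0.274, 0.0]]
block [[0.6205, 0.3491], [0.605, 0.2496], [0.439, 0.2742], [0.4528, 0.3739]] [0.52932383 0.31169948] [-98.83130824 171.57294074  82.14603695  -8.41874057] [0.10074994 0.16786509 0.10072785 0.16958343]
58.06559639805943 [-0.41910144 -0.15106024  0.54401644] [[1.0, -0.0, -0.0], [-0.0, -0.95, 0.33], [-0.0, -0.33, -0.95]]
```

View pics/w1.png

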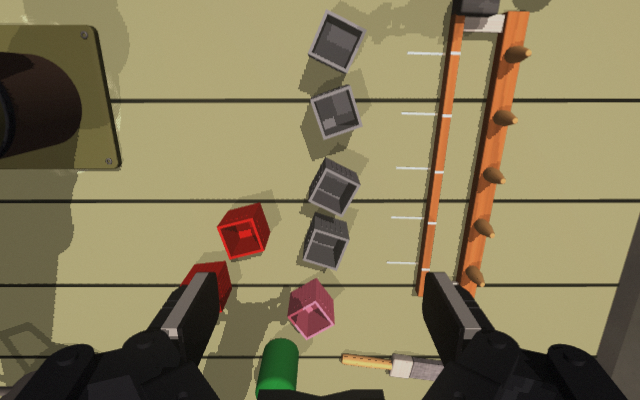

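```bash
python3 - <<'E'
from h import *
for n,roi in(("top1",(150,188,240,412)),("w1",(40,270,385,462))):
    d=load(n);im=d["image"];hsv=cv2.cvtColor(im,cv2.COLOR_RGB2HSV)
    r0,r1,c0,c1=roi
    M=np.zeros(im.shape[:2],bool);M[r0:r1,c0:c1]=1
    org=M&(hsv[...,0]<14)&(hsv[...,1]>150)&(hsv[...,2]>70)
    pts=[]
    if n=="w1":
        for r in range(r0,r1):
            c=np.where(org[r])[0]
            if len(c)>4: pts.append((c.min()-.5,r))
    else:
        for c in range(c0,c1):
            r=np.where(org[:,c])[0]
            if len(r)>1: pts.append((c,r.max()+.5))
    w=p2w(d,pts,0)[:,:2]
    k=np.ones(len(w),bool)
    for _ in range(5):
        a=np.polyfit(w[k,1],w[k,0],1);res=w[:,0]-np.polyval(a,w[:,1]);k=abs(res)<.003
    print(n,"front face x at y=.065,-.02,-.105,-.19:",np.polyval(a,[.065,-.02,-.105,-.19]).round(4),"yaw",np.degrees(-np.arctan(a[0])).round(2),k.mean())
    wh=M&(hsv[...,1]<75)&(hsv[...,2]>140)
    nn,lab,st,ce=cv2.connectedComponentsWithStats(wh.astype(np.uint8))
    for i in range(1,nn):
        if st[i,4]<12: continue
        yy,xx=np.where(lab==i);W=p2w(d,np.c_[xx,yy],0)[:,:2]
        W=W[W[:,0]<np.polyval(a,W[:,1])-.005]
        if len(W)<10: continue
        c=W.mean(0);b=np.polyfit(W[:,0],W[:,1],1)
        print(len(W),c.round(4),"slope deg",np.degrees(np.arctan(b[0])).round(1),"y at x=.575:",np.polyval(b,.575).round(4),W[:,0].min().round(3),W[:,0].max().round(3))
E
```

```text
top1 front face x at y=.065,-.02,-.105,-.19: [0.6045 0.6021 0.5996 0.5972] yaw -1.64 0.8618421052631579
47 [0.5718 0.0663] slope deg -1.8 y at x=.575: 0.0662 0.546 0.597
46 [ 0.5676 -0.0185] slope deg -1.3 y at x=.575: -0.0187 0.543 0.595
42 [ 0.5675 -0.1037] slope deg -2.9 y at x=.575: -0.1041 0.543 0.592
46 [ 0.5669 -0.1889] slope deg -1.6 y at x=.575: -0.1891 0.541 0.592
43 [ 0.562  -0.2738] slope deg -3.3 y at x=.575: -0.2746 0.538 0.589
w1 front face x at y=.065,-.02,-.105,-.19: [0.6054 0.603  0.6007 0.5984] yaw -1.58 1.0
149 [0.5701 0.0662] slope deg -2.1 y at x=.575: 0.066 0.543 0.598
138 [ 0.5693 -0.0192] slope deg -0.8 y at x=.575: -0.0192 0.54 0.597
118 [ 0.5649 -0.1044] slope deg -2.1 y at x=.575: -0.1048 0.538 0.593
114 [ 0.5635 -0.1897] slope deg -1.9 y at x=.575: -0.1901 0.536 0.591
104 [ 0.5597 -0.2751] slope deg -1.8 y at x=.575: -0.2756 0.534 0.589
```

```bash
cat >> h.py <<'E'
from scipy.optimize import minimize
def rim(x,y,a,z=.07):
    P=[]
    for h in(.028,.024):
        s=np.linspace(-h,h,25)
        for u,v in((s,s*0+h),(s,s*0-h),(s*0+h,s),(s*0-h,s)): P.append(np.c_[u,v])
    P=np.vstack(P);c,n=np.cos(a),np.sin(a)
    return np.c_[x+c*P[:,0]-n*P[:,1],y+n*P[:,0]+c*P[:,1],np.full(len(P),z)]
def dt(d):
    g=cv2.cvtColor(cv2.resize(d["image"],None,fx=2,fy=2,interpolation=cv2.INTER_CUBIC),cv2.COLOR_RGB2GRAY)
    return cv2.distanceTransform(255-cv2.Canny(g,40,100),cv2.DIST_L2,5)/2
def fitpot(views,p0):
    D=[(d,dt(d)) for d in views]
    def cost(p):
        e=[]
        for d,t in D:
            u=(w2p(d,rim(*p))*2+.5).astype(np.float32)
            e.append(np.minimum(cv2.remap(t.astype(np.float32),u[:,0],u[:,1],cv2.INTER_LINEAR,borderValue=9),4).mean())
        return np.mean(e)
    best=None
    for dx in(-.004,0,.004):
        for dy in(-.004,0,.004):
            p=np.array(p0)+[dx,dy,0]
            r=minimize(cost,p,method="Nelder-Mead",options=dict(initial_simplex=[p,p+[.004,0,0],p+[0,.004,0],p+[0,0,.07]],xatol=1e-4,fatol=1e-3))
            if best is None or r.fun<best.fun: best=r
    return best.x,best.fun
POTS=[(.4412,.0728,np.radians(-24.8)),(.4427,-.0127,np.radians(20.3)),(.4402,-.1244,np.radians(-28.4)),(.4291,-.2132,np.radians(-18.5))]
YAW=np.radians(-1.61); M1=np.array([.577,.0661])
fx=np.array([np.cos(YAW),np.sin(YAW)]);fy=np.array([-fx[1],fx[0]])
MK=[M1-fy*.085*i for i in range(5)]
VIEW=([.42,-.05,.42],q(0))
E
python3 - <<'E'
from h import *
t,w=load("top1"),load("w1")
for p in POTS:
    for v in([t],[w],[t,w]):
        r,c=fitpot(v,p);print(r[:2].round(4),np.degrees(r[2]).round(1),round(c,2),end=" | ")
    print()
E
```

```text
[0.443  0.0696] -24.4 0.29 | [0.4409 0.0713] -26.4 1.05 | [0.4402 0.0711] -25.2 0.72 | 
[ 0.4391 -0.013 ] 19.7 0.3 | [ 0.4403 -0.0115] 19.3 0.33 | [ 0.4403 -0.0117] 19.2 0.42 | 
[ 0.437  -0.1222] -27.7 0.18 | [ 0.4382 -0.1236] -27.0 0.26 | [ 0.4382 -0.1234] -27.1 0.3 | 
[ 0.4248 -0.2129] -19.5 0.2 | [ 0.4266 -0.2144] -19.3 0.16 | [ 0.4266 -0.2142] -19.2 0.3 |
```

```bash
cat >> h.py <<'E'
ZG=.030
def locate(i,p0,save):
    robot.move_to([p0[0],p0[1]-.06,.30],q(0))
    r,c=fitpot([shot("wrist",save)],p0);print("pot",i+1,r[:2].round(4),np.degrees(r[2]).round(1),"cost",round(c,2),"shift",np.hypot(*(r[:2]-p0[:2])).round(4));return r,c
def pick(p):
    x,y,a=p
    robot.set_gripper(1.0,30)
    robot.move_to([x,y,.15],q(a)); hit=robot.movel([x,y,ZG],feed=.12,max_force=12)
    if hit: print("HIT going down",robot.observe()["ee_pos"])
    robot.set_gripper(0.0,30);o=robot.observe();print("opening",round(o["opening"],3))
    robot.movel([x,y,.17],feed=.15)
def place(i):
    m=MK[i];g=m-fx*.004;Q=q(YAW)
    robot.move_to([*g,.17],Q)
    robot.movel([*g,ZG+.012],feed=.15)
    h=robot.movel([*g,ZG-.003],feed=.03,max_force=4);z=robot.observe()["ee_pos"][2]
    tgt=m+fx*.006
    h2=robot.movel([*tgt,z],feed=.02,max_force=6);e=robot.observe()["ee_pos"]
    print("down",h,round(z,4),"fence",h2,"x-x_mark along fence normal",((np.array(e[:2])-m)@fx).round(4),((np.array(e[:2])-m)@fy).round(4))
    robot.set_gripper(1.0);robot.movel([e[0],e[1],.17],feed=.15)
E
python3 - <<'E'
from h import *
p,c=locate(0,POTS[0],"l0")
if c<.6 :
    pick(p);place(0)
    robot.move_to(*VIEW);shot("wrist","w2");print(robot.observe()["t"])
E
```

```text
pot 1 [0.4419 0.0749] -24.9 cost 1.24 shift 0.0022
```

```bash
python3 - <<'E'
from h import *
d=load("l0");im=d["image"][:,:,::-1].copy()
for u in w2p(d,rim(.4412,.0728,np.radians(-24.8))): cv2.circle(im,tuple(int(round(v)) for v in u),0,(0,0,255),-1)
cv2.imwrite("pics/l0o.png",im)
E
```

```text
(no output)
```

View pics/l0o.png

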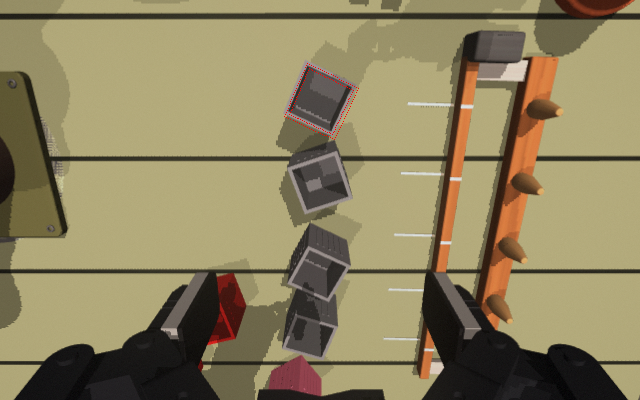

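Pot 1's rim, at (321,98), matches my model to about 1 px. The high cost came from shadow edges, so I'm proceeding.

```bash
python3 - <<'E'
from h import *
pick((.441,.073,np.radians(-24.8)));place(0)
p,c=locate(1,(.4403,-.0117,np.radians(19.3)),"l1");print(robot.observe()["t"])
m,c=fitpot([load("l1")],(*MK[0],YAW));print("placed1",m,c,"err fx,fy",(m[:2]-MK[0])@fx,(m[:2]-MK[0])@fy,np.degrees(m[2]-YAW))
E
```

```text
opening 0.651
down True 0.0408 fence True x-x_mark along fence normal -0.0056 -0.0004
pot 2 [ 0.4403 -0.0114] 19.0 cost 0.91 shift 0.0003
10.85
placed1 [ 0.56994231  0.0512535  -0.03194143] 1.519705057144165 err fx,fy -0.006637771246297405 -0.015038933334977807 -0.2201090099990034
```

View pics/l1.png

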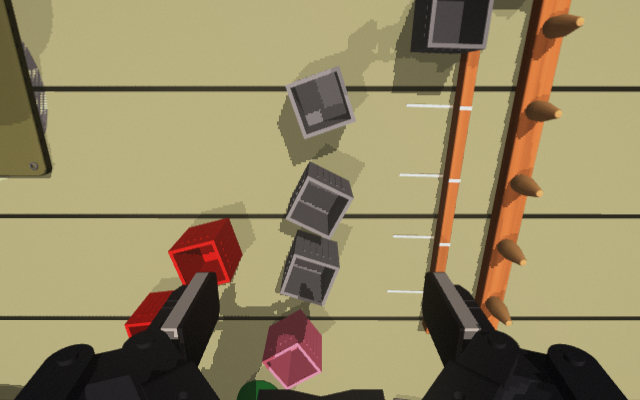

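```bash
cat >> h.py <<'E'
def push(i,z):
    m=MK[i];tgt=m+fx*.006
    robot.dwell(.3)
    h2=robot.movel([*tgt,z],feed=.02,max_force=9);e=robot.observe();print(np.round(e["ft_force"],1),end=" ");e=e["ee_pos"]
    print("fence",h2,"along normal",((np.array(e[:2])-m)@fx).round(4),((np.array(e[:2])-m)@fy).round(4))
    robot.movel([*(np.array(e[:2])-fx*.0007),z],feed=.02)
    robot.set_gripper(1.0);robot.movel([e[0],e[1],.17],feed=.15)
def place(i,off=0.):
    m=MK[i]+fy*off;g=m-fx*.004;Q=q(YAW)
    robot.move_to([*g,.17],Q)
    robot.movel([*g,ZG+.012],feed=.15)
    robot.movel([*g,ZG+.0005],feed=.04)
    push(i,ZG+.0005)
E
python3 - <<'E'
from h import *
g=MK[0]-fx*.0056
robot.move_to([*g,.15],q(YAW));print(robot.movel([*g,ZG],feed=.1,max_force=15));robot.set_gripper(0,30);print(robot.observe()["opening"])
push(0,ZG+.0005)
robot.move_to([.50,.0,.30],q(0));d=shot("wrist","c1")
m,c=fitpot([d],(*MK[0],YAW));print("placed1",m,c,"err fx,fy",(m[:2]-MK[0])@fx,(m[:2]-MK[0])@fy,np.degrees(m[2]-YAW))
for u in w2p(d,rim(*MK[0],YAW)): cv2.circle(d["image"],tuple(int(round(v)) for v in u),0,(255,0,0),-1)
cv2.imwrite("pics/c1o.png",cv2.resize(d["image"][0:240,280:600,::-1],None,fx=2.5,fy=2.5))
E
```

```text
False
0.647885569172153
[-0.2 -0.5  3.5] fence True along normal -0.0051 0.0001
placed1 [ 0.57147937  0.06789448 -0.02505811] 0.5545114874839783 err fx,fy -0.005568865698683084 0.0016386631547685518 0.17427586245560364
```

View pics/c1o.png

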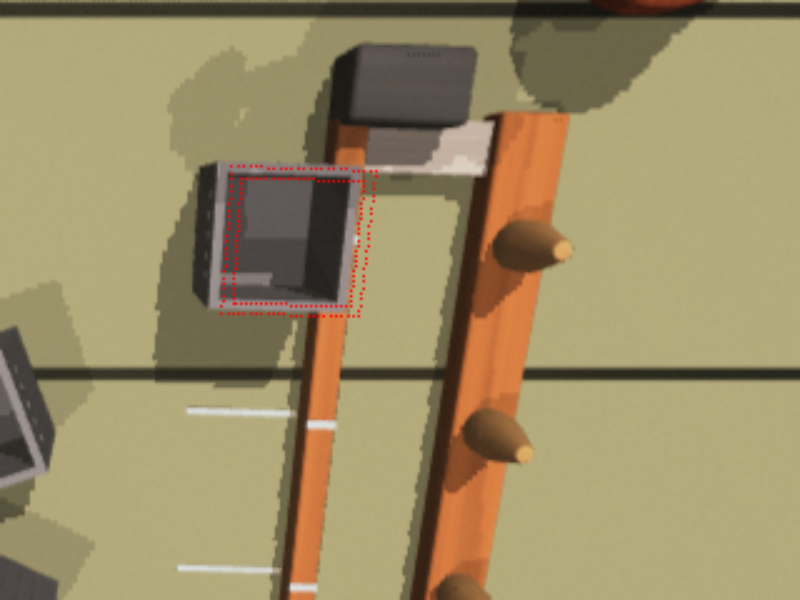

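```bash
cat >> h.py <<'E'
def push(i,z,off=0.):
    m=MK[i]+fy*off
    e=np.array(robot.observe()["ee_pos"][:2]);s=(e-m)@fx
    robot.movel([*(m+fx*s),z],feed=.03);robot.dwell(.3);f0=np.array(robot.observe()["ft_force"])
    while s<.004:
        s+=.0008;robot.movel([*(m+fx*s),z],feed=.02);robot.dwell(.05)
        f=np.array(robot.observe()["ft_force"])-f0
        if f[:2]@fx<-5: break
    e=np.array(robot.observe()["ee_pos"][:2])
    print("push end s",round(s,4),"ee",((e-m)@fx).round(4),"df",f.round(1))
    robot.movel([*(m+fx*(s-.0006)),z],feed=.02)
    robot.set_gripper(1.0);robot.movel([e[0],e[1],.17],feed=.15)
def place(i,off=0.):
    m=MK[i]+fy*off;g=m-fx*.004;Q=q(YAW)
    robot.move_to([*g,.17],Q)
    robot.movel([*g,ZG+.012],feed=.15)
    robot.movel([*g,ZG+.0007],feed=.04)
    push(i,ZG+.0007,off)
def check(i,save):
    robot.move_to([MK[i][0]-.06,MK[i][1]-.06,.30],q(0));d=shot("wrist",save)
    m,c=fitpot([d],(*MK[i],YAW));print("placed",i+1,"cost",round(c,2),"err fx,fy mm",1e3*((m[:2]-MK[i])@fx).round(4),1e3*((m[:2]-MK[i])@fy).round(4),np.degrees(m[2]-YAW).round(2))
E
python3 - <<'E'
from h import *
g=MK[0]-fx*.0056
robot.move_to([*g,.15],q(YAW));print(robot.movel([*g,ZG],feed=.1));robot.set_gripper(0,30);print(robot.observe()["opening"])
push(0,ZG+.0007,-.0016)
check(0,"c2")
print(robot.observe()["t"])
E
```

```text
False
0.6548242788914839
push end s -0.0036 ee -0.005 df [-5.  -0.7  5.1]
placed 1 cost 0.56 err fx,fy mm -5.4 -0.1 -0.04
22.6917
```

The resistance is real. The fence's front face is in shadow, so I had been fitting its top edge as if it were the foot. The white marks on the bench end at x≈0.599, which puts the pot flat against the fence now. I'm correcting the mark x by −5.4 mm and going on.

```bash
cat >> h.py <<'E'
M1=np.array([.5717,.0662]);MK=[M1-fy*.085*i for i in range(5)]
E
python3 - <<'E'
from h import *
p,c=locate(1,(.4403,-.0115,np.radians(19.2)),"l1b")
pick((.4403,-.0115,np.radians(19.2)) if np.hypot(p[0]-.4403,p[1]+.0115)<.004 else 1/0);place(1)
check(1,"c3")
p,c=locate(2,(.4382,-.1236,np.radians(-27.1)),"l2")
if c<.6 and np.hypot(p[0]-.4382,p[1]+.1236)<.004: pick(p);place(2);check(2,"c4");p,c=locate(3,(.4266,-.2144,np.radians(-19.3)),"l3")
print(robot.observe()["t"])
E
```

```text
pot 2 [ 0.4404 -0.0114] 19.2 cost 0.77 shift 0.0001
opening 0.651
push end s 0.001 ee 0.0003 df [-5.2 -0.3  4.6]
placed 2 cost 0.44 err fx,fy mm -0.1 0.2 -0.06
pot 3 [ 0.4384 -0.1232] -26.9 cost 1.45 shift 0.0004
34.2083
```

View pics/l2.png

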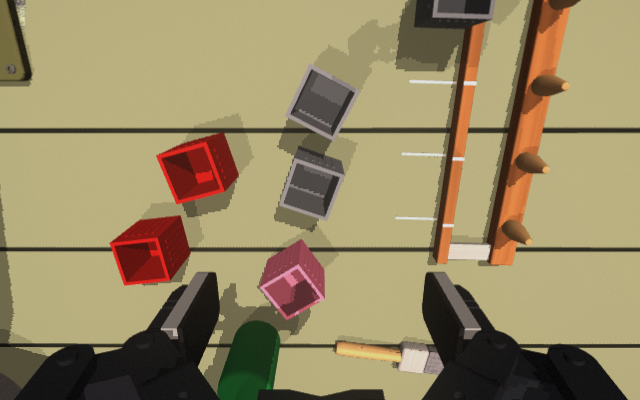

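Pot 3 at (322,102) and pot 4 at (312,190) haven't moved. The cost is only low contrast on the far edges.

```bash
python3 - <<'E'
from h import *
pick((.4383,-.1234,np.radians(-27)));place(2);check(2,"c4")
p,c=locate(3,(.4266,-.2144,np.radians(-19.3)),"l3")
if np.hypot(p[0]-.4266,p[1]+.2144)<.003 and c<1.5: pick(.5*p+.5*np.array((.4266,-.2144,np.radians(-19.3))));place(3);check(3,"c5")
# look at block
a=np.radians(-8.4)
robot.move_to([.50,.22,.33],q(a)); shot("wrist","b1")
robot.move_to([.40,.0,.42],q(0)); d=shot("wrist","row1");shot("top","top2")
for i in range(4):
    m,c=fitpot([d],(*MK[i],YAW));print(i+1,round(c,2),((m[:2]-MK[i])@fx).round(4),((m[:2]-MK[i])@fy).round(4),np.degrees(m[2]-YAW).round(1))
b=load("b1")["image"];cv2.imwrite("pics/b1x.png",np.hstack([cv2.resize(b,(480,300)),cv2.resize(d["image"],(480,300))])[:,:,::-1][:, :960])
a2=np.vstack([b[:300],d["image"][:300]]);cv2.imwrite("pics/b1x.png",a2[:,:,::-1])
print(robot.observe()["t"])
E
```

```text
opening 0.652
push end s 0.0016 ee 0.0002 df [-5.7  1.2  4.5]
placed 3 cost 0.42 err fx,fy mm -0.2 0.4 0.12
pot 4 [ 0.4286 -0.2145] -19.7 cost 1.36 shift 0.0021
opening 0.652
push end s 0.001 ee 0.0001 df [-5.5 -1.1  4.4]
placed 4 cost 0.4 err fx,fy mm -0.3 0.6 0.12
1 0.41 -0.0001 -0.0003 -0.0
2 0.22 -0.0001 -0.0 0.1
3 0.23 -0.0001 0.0 0.1
4 0.85 -0.0003 0.0 -0.2
58.7167
```

View pics/b1x.png

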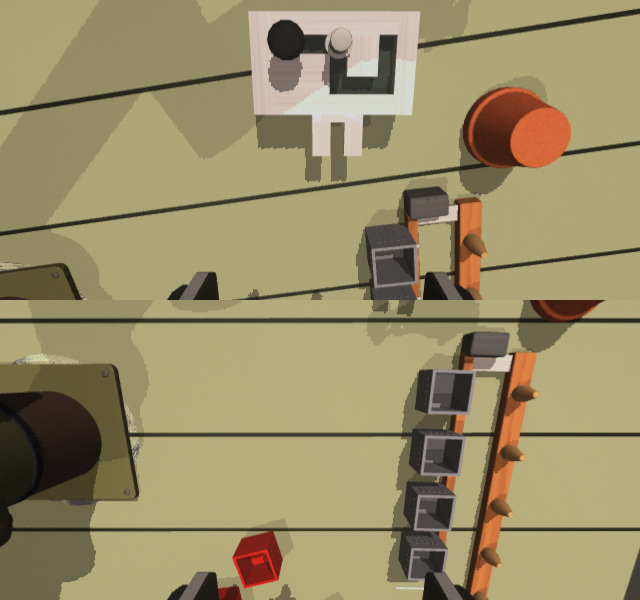

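```bash
python3 - <<'E'
from h import *
from scipy.optimize import least_squares
b=load("b1");t=load("top1")
def fit(d,c):
    w=p2w(d,c,.075)[:,:2];L=np.array([(80,50),(80,-50),(-90,-50),(-90,50)])/1e3   # far-left,far-right,near-right,near-left
    f=lambda p:(np.c_[p[0]+np.cos(p[2])*L[:,0]-np.sin(p[2])*L[:,1],p[1]+np.sin(p[2])*L[:,0]+np.cos(p[2])*L[:,1]]-w).ravel()
    r=least_squares(f,[.5,.3,-.14]);return r.x,1e3*r.fun
g=cv2.cvtColor(b["image"],cv2.COLOR_RGB2GRAY)
c=np.array([(419,11),(413,115),(252,115),(249,12)],np.float32)
c2=cv2.cornerSubPix(g,c.reshape(-1,1,2).copy(),(4,4),(-1,-1),(3,30,.01))[:,0];print(c2.tolist())
for d,cc in((b,c),(b,c2),(t,np.array([(122,50),(362,95),(285,490),(42,450)])/6+(124.6,134.6))):
    x,f=fit(d,cc);print(x[:2].round(4),np.degrees(x[2]).round(2),f.round(1))
    a=x[2];R=np.array([[np.cos(a),-np.sin(a)],[np.sin(a),np.cos(a)]])
    print(" bore",(x[:2]+R@[0,.02]).round(4),"knob",(x[:2]+R@[-.06,.02]).round(4))
print("pin top",p2w(b,[(341,32)],.123).round(4),"knob",p2w(b,[(286,38)],.118).round(4))
im=cv2.resize(b["image"][0:170,235:435],None,fx=4,fy=4,interpolation=cv2.INTER_CUBIC)
a=x[2]
cv2.imwrite("pics/b1z.png",im[:600,:,::-1])
E
```

```text
[[419.681640625, 10.92234992980957], [411.4143371582031, 114.54196166992188], [254.65899658203125, 114.38956451416016], [247.7118682861328, 10.695344924926758]]
[0.5317 0.3113] -8.38 [ 0.6 -0.5 -1.7  0.4  2.2 -0.3 -1.1  0.4]
 bore [0.5346 0.3311] knob [0.4753 0.3398]
[0.532  0.3118] -8.41 [ 0.2  0.   0.2  0.2 -0.6  0.1  0.2 -0.3]
 bore [0.5349 0.3316] knob [0.4755 0.3404]
[0.5343 0.311 ] -8.4 [ 0.2 -0.4  1.1  0.3 -1.1  0.5 -0.2 -0.4]
 bore [0.5372 0.3308] knob [0.4778 0.3395]
pin top [[0.5356 0.3375 0.123 ]] knob [[0.4863 0.3404 0.118 ]]
```

View pics/b1z.png

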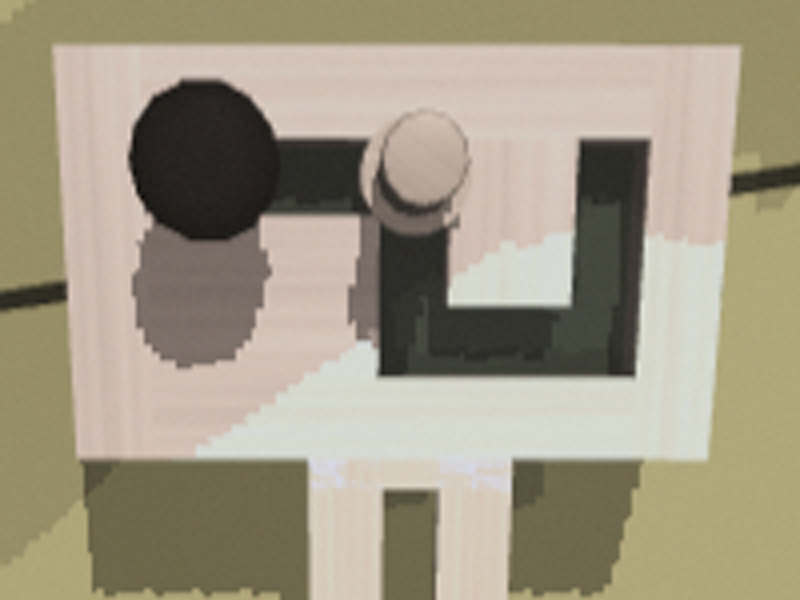

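```bash
cat >> h.py <<'E'
BO=np.array([.532,.3118]);BA=np.radians(-8.41);BR=np.array([[np.cos(BA),-np.sin(BA)],[np.sin(BA),np.cos(BA)]])
bw=lambda x,y:BO+BR@[x/1e3,y/1e3]       # block mm -> world
wb=lambda p:1e3*BR.T@(np.array(p)[:2]-BO)
QB=q(BA)                                 # closing along block x
E
python3 - <<'E'
from h import *
b=load("b1")
C=lambda p:np.array(p,float)/4+(235-.375,-.375)
n=lambda s,p,z:print(s,wb(p2w(b,[C(p)],z)[0]).round(1))
n("pin top",(425,157),.123);n("knob",(204,160),.112);n("notchL",(383,495),.075);n("notchR",(438,495),.075);n("forkL",(310,495),.075);n("forkR",(511,495),.075)
n("groove last slot L",(580,200),.075);n("R",(650,200),.075);n("lane2 near L",(380,330),.075);n("lane2 R",(447,270),.075);n("lane2 front edge",(500,376),.075)
o=bw(0,20)
robot.set_gripper(.5,60);robot.move_to([*o,.22],QB)
h=robot.movel([*o,.089],feed=.08,max_force=15);print("hit",h,robot.observe()["ee_pos"])
robot.set_gripper(0.0,60);s=robot.observe();print("open",s["opening"],"ee block",wb(s["ee_pos"]).round(2),s["ft_force"])
E
```

```text
pin top [-0.2 20.4]
knob [-50.3  20.8]
notchL [ -7.6 -59.6]
notchR [  7.3 -59.6]
forkL [-27.5 -59.6]
forkR [ 27.2 -59.6]
groove last slot L [42.  14.6]
R [59.9 14.6]
lane2 near L [ -8.8 -16.9]
lane2 R [ 8.5 -2.1]
lane2 front edge [ 23.1 -28.5]
hit False [0.53502073 0.33165764 0.08926544]
open 0.2182764244110888 ee block [-0.14 20.09] [-1.38053627 -0.68568773  2.57622323]
```

```bash
python3 - <<'E'
from h import *
o=bw(0,20);n=bw(-.1,-72)
print(robot.movel([*o,.155],feed=.08,max_force=30),robot.observe()["opening"])
robot.movel([*n,.155],feed=.12);robot.dwell(.3)
h=robot.movel([*n,.0905],feed=.04,max_force=12);s=robot.observe();print("hit",h,s["ee_pos"],wb(s["ee_pos"]).round(2),s["ft_force"],s["opening"],s["t"])
shot("scene","s2");d=load("s2");u=w2p(d,[[*n,.09]])[0].astype(int);print(u)
y,x=max(u[1]-60,0),max(u[0]-80,0)
cv2.imwrite("pics/s2c.png",cv2.resize(d["image"][y:y+120,x:x+160,::-1],None,fx=5,fy=5,interpolation=cv2.INTER_CUBIC))
E
```

```text
False 0.216469193074342
hit False [0.5215827  0.24067857 0.09078566] [  0.1  -71.88] [-0.08444514  0.01470194 -1.17053832] 0.21658761758904782 66.8
[445 188]
```

View pics/s2c.png

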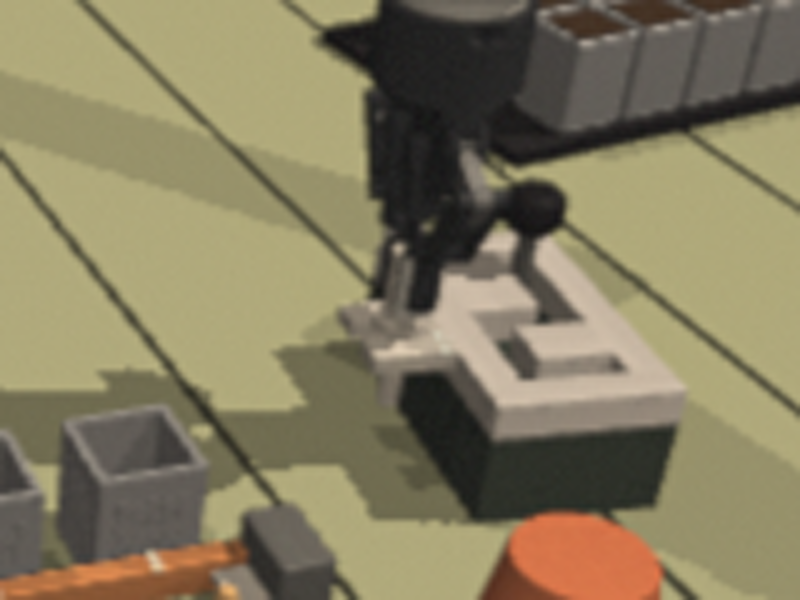

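The pin is in the notch, with its shank visible below the fork at (388,385). I'll release it and look from above.

```bash
python3 - <<'E'
from h import *
n=bw(-.1,-72)
robot.set_gripper(.5);robot.movel([*n,.20],feed=.1)
robot.move_to([*bw(-20,-50),.30],QB);d=shot("wrist","b2")
u=w2p(d,[[*bw(-5,0),.08]])[0];x,y=int(max(u[0]-100,0)),int(max(u[1]-75,0));print(x,y)
cv2.imwrite("pics/b2z.png",cv2.resize(d["image"][y:y+150,x:x+200,::-1],None,fx=4,fy=4,interpolation=cv2.INTER_CUBIC))
g=cv2.cvtColor(d["image"],cv2.COLOR_RGB2GRAY)
k=w2p(d,[[*bw(-50,20),.112]])[0];print(k)
E
```

```text
235 39
[286.72917741  95.09525168]
```

View pics/b2z.png

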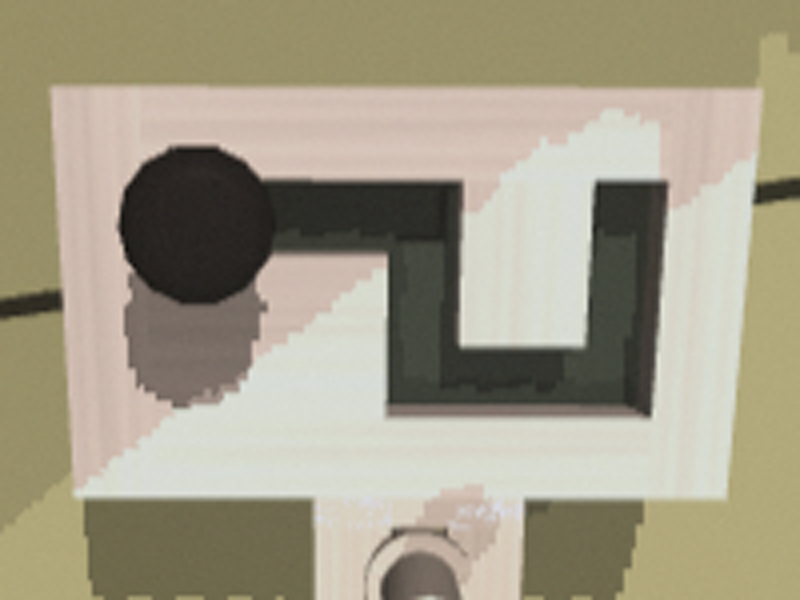

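```bash
python3 - <<'E'
from h import *
d=load("b2");k=wb(p2w(d,[(284.0,94.8)],.112)[0]);print("knob",k.round(1))
z=.096
robot.set_gripper(.8,40);robot.move_to([*bw(k[0],20),.22],QB)
print("hit",robot.movel([*bw(k[0],20),z],feed=.08,max_force=15))
robot.set_gripper(0.0,40);s=robot.observe();print("open",s["opening"],wb(s["ee_pos"]).round(1))
for x,y in((0,20),(0,-20),(50,-20),(50,21.5)):
    h=robot.movel([*bw(x,y),z],feed=.05,max_force=25);robot.dwell(.2);s=robot.observe();print((x,y),h,wb(s["ee_pos"]).round(1),np.round(s["ft_force"],1),round(s["opening"],3))
    if h: break
print(s["t"])
E
```

```text
knob [-52.4  20.2]
hit False
open 0.37575126634135325 [-52.1  20.2]
(0, 20) False [ 0.7 20.1] [ 0.1 -1.2  5.5] 0.374
(0, -20) False [  0.3 -21.3] [ 1.2 -0.9  7.2] 0.373
(50, -20) False [ 49.9 -21.5] [ 0.  -1.3  6.6] 0.374
(50, 21.5) False [50.  20.6] [-0.5  0.9  8. ] 0.374
77.0917
```

```bash
python3 - <<'E'
from h import *
z=.096
print(robot.movel([*bw(50,22.5),z],feed=.02,max_force=12),wb(robot.observe()["ee_pos"]).round(1),np.round(robot.observe()["ft_force"],1))
robot.set_gripper(.8);robot.movel([*bw(50,20),.22],feed=.1)
robot.move_to([*bw(-20,-50),.30],QB);d=shot("wrist","b3")
robot.move_to([.40,.0,.42],q(0)); r=shot("wrist","row2")
for i in range(4):
    m,c=fitpot([r],(*MK[i],YAW));print(i+1,round(c,2),((m[:2]-MK[i])@fx).round(4),((m[:2]-MK[i])@fy).round(4),np.degrees(m[2]-YAW).round(1))
robot.goto_joints([-1.153,.26,-.138,1.173,0,1.571]);t=shot("top","top3")
a=cv2.resize(d["image"][30:230,220:440],(440,400));b=t["image"][90:330,120:500]
b=cv2.resize(b,(360,227))
o=np.zeros((400,800,3),np.uint8);o[:,:440]=a;o[:227,440:]=b;cv2.imwrite("pics/fin.png",o[:,:,::-1]);print(robot.observe()["t"])
E
```

```text
False [50.  21.2] [-0.1 -1.3  7.7]
1 0.43 -0.0001 -0.0002 -0.0
2 0.54 -0.0002 -0.0001 -0.0
3 0.23 -0.0001 -0.0 0.0
4 1.11 -0.0002 0.0001 0.4
83.0583
```

View pics/fin.png

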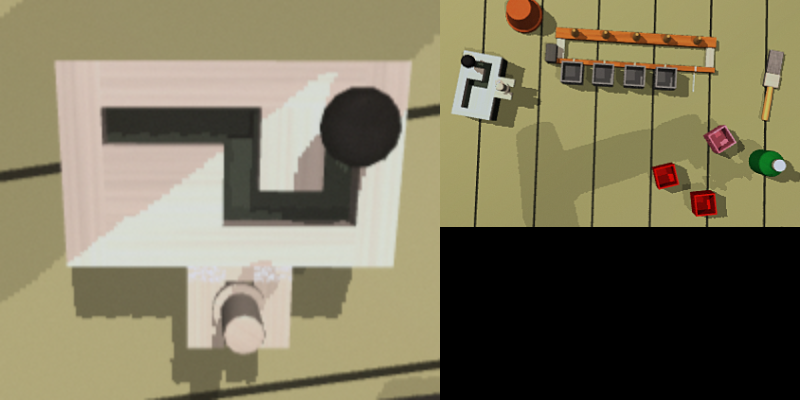

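```bash
python3 - <<'E'
from h import *
print("knob block mm",wb(p2w(load("b3"),[(400.2,93.2)],.112)[0]).round(1))
robot.close_job()
E
```

```text
knob block mm [50.3 21.3]
the job is handed in; nothing more can be done
```

I finished the job and handed it in at about 83 s on the robot's clock, well inside the 210 s limit.

- **Pots:** There were four grey pots. They stand upright against the fence on marks 1–4, and mark 5 is free. In the last fit each was within about 0.2 mm of its mark position and 0.4° of the fence line. These positions carry the 2 mm camera calibration. Pot 4's fit was poorer (cost 1.11), but it looked right in the last overhead picture.
- **Pin:** After the pots were in place, I drew the pin out and hung it by its collar in the side notch. The last close-up shows it seated there.
- **Lever:** It went through the groove without a force stop. Its knob reads (50.3, 21.3) mm in the block's frame, against (50, 20) for the last slot, which is within the play.
- **Bystanders:** I did not touch the clay pot, sprayer or brush, and in the last picture they look unmoved. The pink and red pots were left alone too.

**Mistakes along the way:** I released pot 1 about 11 mm above the bench when a force stop tripped early. It landed upright, and I regripped it and pushed it into place. My first fence measurement was also about 5 mm off because the fence's front face was in shadow. Pushing against the fence showed the error, and I corrected it before placing pots 2–4.

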